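# Load the dosing station: cartridge in its groove, drip tray on the switch lever

### The job

Make the dosing station ready. First set the drip tray gently (do not drop it), flat and fully home in its nest, so that its rear edge holds back the hinged lever of the tray switch; then lay the flanged cartridge into its holder, flange down in the groove behind the slotted plate and nozzle reaching over the edge of the tray. Leave the tally counter, the beaker and the label roll where they are.

Things in the scene. Friction and masses are not known exactly. Their poses are not given: they have to be found in the camera images.
- station: Fixed dosing station: aluminium base plate 130 x 345 mm, 10 mm thick. Right part: tray nest with lever switch behind it. Left part: cartridge holder (V saddle, slotted plate, back plate, white drive housing whose top is 12 mm above point slot). Origin on the worktop, 93 mm left (+y) of the nest's centre. Axes, also of points nest and slot: x away from the robot, y left along the plate, z up.
- nest (a point): Centre of the nest's bed, on top of the base plate, 10 mm above the worktop. Eight low grey guides with flared tops (16 mm high) stand round a space of 95 mm (x) by 155 mm (y), 2.5 mm clear of the tray on every side. The black switch stands behind the rear side (+x) at y = -35 mm from here; its fork ends 68 mm above the bed.
- lever (a joint): Hinged steel lever of the tray switch, rad: 0 free, 0.65 straight down. Hangs from a pin at nest x +58, y -35, z +60 mm; 45 mm long, 12 mm wide, its end rolled back. Free, it leans towards the robot into the nest's space (spring under 1 N at the tip). A tray lowered straight down into the nest pushes it back; tray home: about 0.3 to 0.46. The switch is made above 0.25.
- slot (a point): Where the flange's centre belongs, 46 mm above the bed, 203.5 mm left (+y) of the nest's centre. Slotted plate: 76 mm wide, from y = -12.5 to -4.5 mm from here, notch 33 mm wide, open at the top, its bottom 15 mm below here. A back plate at y = +4.5 mm leaves a 9 mm groove. Both plates flare at the top, ending 18 mm above here. The V saddle for the barrel stands at y = -85 mm.
- tray: Steel drip tray, an open box 90 mm (x) by 150 mm (y), walls 22 mm high, 4 mm thick, about 0.35 kg; origin at the centre of its underside. The same when turned by half a turn. It belongs in the nest with its x along the nest's x.
- tray_handle (a point): Centre of the tray's black handle bar, 66 mm above the tray's underside, over its middle; axes as the tray's. The bar is 66 mm long along x, 14 mm wide and 14 mm high, on two posts.
- cartridge: White flanged syringe barrel, about 0.09 kg, lying; its x axis runs along the barrel towards the nozzle. Origin 16 mm below cartridge_mid. In the holder its x points along the station's -y and its nozzle overhangs the tray's edge by 5 mm, so the tray can only be lowered in before it.
- cartridge_mid (a point): Point on the barrel's axis, 16 mm above the worktop as it lies; barrel 30 mm in diameter. Flange at x = -57.5 mm, square collar (32 mm) at x = 43 to 55 mm, thin nozzle (9 mm) out to x = 76 mm. Grip the plain barrel here. In the holder this point is 57.5 mm from point slot towards the station's -y, at the same height.
- cartridge_flange (a point): Centre of the cartridge's flange, a flat oblong plate 60 mm wide, 32 mm high and 5 mm thick across the barrel; axes as the cartridge's.
- counter: Bystander: round white tally counter, 65 x 45 x 26 mm, origin at its underside; leave it alone.
- beaker: Bystander: clear beaker, 54 mm across, 68 mm high, origin at its underside; leave it alone.
- roll: Bystander: white label roll, 56 mm across, 50 mm high, origin at its underside; leave it alone.
Things that resemble listed ones, but are neither listed nor needed, are in the scene too. Of the things like the cartridge, leave any that is turquoise; of the rest the larger one is meant. What is shaped like the tray but red is not meant.

How it is judged:
On the way, in this order (a step that is already met when the one before it is completed fails the run):
1. the tray lies home in the nest and holds the lever back (x of tray_handle in the frame of nest between -0.005 and 0.005 m and y of tray_handle in the frame of nest between -0.005 and 0.005 m and z of tray_handle in the frame of nest between 0.062 and 0.07 m and angle between tray_handle's own z axis and vertical below 0.06 rad and angle between the x axis of tray_handle and the x axis of nest, either way round below 0.08 rad and value of joint lever above 0.25 rad), for 0.2 s.
2. the cartridge lies in its holder, flange in the groove (x of cartridge_flange in the frame of slot between -0.004 and 0.004 m and y of cartridge_flange in the frame of slot between -0.004 and 0.004 m and z of cartridge_flange in the frame of slot between -0.004 and 0.004 m and angle between the x axis of cartridge_mid and the y axis of slot, either way round below 0.1 rad), for 0.2 s.
At the end, for the whole second after the job is handed in: The tray lies in the nest (handle within 5 mm in x and y, 4 mm in height, 0.06 rad of level, 0.08 rad of square) and holds the lever over 0.25 rad; the flange centre is within 4 mm of site slot on each axis, the barrel within 0.1 rad of the station's y; both are at rest (all of step 1 and all of step 2 and linear speed of each of tray, cartridge below 0.01 m/s); the robot touches nothing.
It fails at once if the tray is dropped or slammed on the station (over 60 N) (contact force between tray and station above 60 N).
It fails at once if the tally counter is moved more than 30 mm (distance of counter from where it was at the start of the episode above 0.03 m).
It fails at once if the beaker is moved more than 30 mm (distance of beaker from where it was at the start of the episode above 0.03 m).
It fails at once if the label roll is moved more than 30 mm (distance of roll from where it was at the start of the episode above 0.03 m).
It also fails if it takes over 70 s, if anything falls off the work surface, if the arm or the gripper's body presses on something with over 40 N, if the wrist force passes 120 N, or if a joint passes its speed limit or range.

### The arm

A 6-joint arm with a two-finger parallel gripper is mounted at the origin on a cart in front of the work surface, level with it; the furniture and walls round the work are solid. World frame = base frame: x ahead of the robot, y to its left, z up, the work surface at z = 0. Lengths are in m, angles in rad, forces in N, time in s.
With the tool pointing down it reaches from about 0.35 to 0.725 m from the base axis. Payload 6 kg.
Tool frame: the origin (TCP) lies midway between the tips of the shut fingers; the grasp point (between the pads) lies 19 mm behind it; z points along the fingers, y is the direction in which the jaws open and shut (so a half turn about z gives the same grasp; the last joint's range is limited). The gripper opens to 85 mm and grips with 20 to 120 N. Pads are 22 mm wide; open, the fingers measure 114 mm over their backs; the gripper's body (76 mm by 85 mm) begins 54 mm behind the grasp point. The pads swing forward as they close: fully open they stand 13 mm farther back than shut.
Start: joints at [-0.798, 0.04, 0.085, 0, -1.615, -0.334], TCP at [0.255, -0.543, 0.231] pointing down, gripper open.
Joint ranges: [-2.56, 2.56], [-1.29, 2.01], [-1.08, 1.49], [-3.29, 1.98], [-2.81, -0.18], [-2.99, 2.99]. Speed limits (rad/s): [2.57, 2.57, 3.01, 3.14, 3.14, 3.14].

### API

Orientations are given as [roll, pitch, yaw] about the fixed x, y, z axes, in that order (R = Rz(yaw) Ry(pitch) Rx(roll)).
In Python, from workcell import r gives the robot as it stands.
- The arm moves only by the tool send_rows, never from a script. Its argument "deltas" is a list of rows, each an object with "travel": the shift along the tool's x, y, z in mm, a list of three; "roll": the turn about the tool's z in degrees; "grip": the gripper's target within -1 to 1 (shut at 1, half-way at 0, fully open at -1). A call has 1 to 20 rows; each row is the pose to reach, as a shift and turn from the pose commanded when the call began, along the tool's axes at that moment; what a row does not reach only later rows make up. A row lasts 1/8 s, in which the tool goes at most 62.5 mm and 10.7 degrees, less where a joint would pass 70% of its speed; a pose out of reach is approached as far as the arm can. A call with a gripper value outside its range is refused whole. The fingers move at their own pace and stop on an object; "force" is the grip in N (left out, the last holds). Time passes only in rows, so rows that repeat a pose let the fingers close. It gives the time, the measured TCP pose, the force and the opening at its end, in the units of the state.
- r.sense(): the state, without advancing time (a new reading comes with each control period).
- r.capture(name): name is "scene" or "side" or "wrist"; returns the picture (384x512x3 uint8, red, green, blue); there is no depth.
- r.get_calibration(name): a dict with "intrinsics" (3x3 intrinsics, pixels), "pose" (4x4, takes a point from camera to world coordinates). Camera axes: x right, y up, looking along -z (the intrinsics and any distortion apply to the point x, -y, -z); pixel columns grow to the right and rows downward; lengths in m; the calibration is good to about 2 mm. The wrist camera is an equidistant fisheye: a pixel r from the principal point sees the ray r / f radians off the axis. A picture is of the moment at which its call begins: read the wrist's pose just before it. get_calibration takes no time and is no camera call; for the wrist camera it gives the pose at the moment of the call.
- r.close_job(): hands the job in, once; it reports no verdict.
The state is a dict: "time_s": time; "q": joint angles; "joint_velocities": joint speeds; "tau": joint torques, N m; "position": TCP position; "ee_rot": TCP orientation; "ft_force": force on the tool from outside, world axes, zero at the start; "ft_torque": the same for the moment, N m; "opening": finger opening in m.
Only numpy, scipy, OpenCV 4.12 (cv2) and the standard library are available. Lean on these libraries where they do the work, as an engineer would, in place of code of your own. Each camera call takes 0.05 s, during which the arm holds its last target. There are 200 camera calls.

## Working session

There is one attempt and no reset: what is moved stays moved. The work goes in short steps, Python scripts to look and compute and a tool call to move; the robot and the scene stay as the last step left them, time stands still between calls to the robot, and variables do not carry over. Pictures are saved under pics/ and viewed, about 8 in all and at most 12, crops included, and the job is handed in when it is done.

Besides the shell and the picture viewer there is one more tool, called after ">>>" by a JSON object that holds its "name" and its "arguments", one argument or row to a line. send_rows: Moves the arm, as the interface text tells. Its arguments: {"type":"object","properties":{"deltas":{"type":"array"},"force":{"type":"number"}},"required":["deltas"]}

```bash
mkdir -p pics; ls; python3 - <<'E'
from workcell import r
import cv2,numpy as np
np.set_printoptions(precision=4,suppress=True)
for n in ("scene","side"):
    im=r.capture(n); cv2.imwrite(f"pics/{n}0.png",cv2.cvtColor(cv2.resize(im,None,fx=1.5,fy=1.5,interpolation=2),cv2.COLOR_RGB2BGR))
    cv2.imwrite(f"{n}0.png",im[:,:,::-1])
    c=r.get_calibration(n); print(n,c)
c=r.get_calibration("wrist");print(c)
print(r.sense())
E
```

```text
pics
scene {'intrinsics': array([[448.3054,   0.    , 253.1358],
       [  0.    , 448.3054, 203.0912],
       [  0.    ,   0.    ,   1.    ]]), 'pose': array([[ 0.5718,  0.4522, -0.6845, -0.4903],
       [-0.8203,  0.3059, -0.4832, -0.7772],
       [-0.0091,  0.8379,  0.5458,  0.885 ],
       [ 0.    ,  0.    ,  0.    ,  1.    ]])}
side {'intrinsics': array([[410.0227,   0.    , 248.2924],
       [  0.    , 410.0227, 191.8606],
       [  0.    ,   0.    ,   1.    ]]), 'pose': array([[-0.6564, -0.6604,  0.3647,  1.1843],
       [ 0.7544, -0.5711,  0.3236,  0.4919],
       [-0.0054,  0.4875,  0.8731,  1.5424],
       [ 0.    ,  0.    ,  0.    ,  1.    ]])}
{'intrinsics': array([[297.3186,   0.    , 253.4155],
       [  0.    , 297.3186, 190.2934],
       [  0.    ,   0.    ,   1.    ]]), 'pose': array([[-0.4245, -0.86  , -0.2831,  0.1832],
       [ 0.9054, -0.403 , -0.1335, -0.5769],
       [ 0.0008, -0.313 ,  0.9498,  0.3728],
       [ 0.    ,  0.    ,  0.    ,  1.    ]])}
{'time_s': 0.1, 'q': array([-0.7983,  0.0407,  0.0839, -0.0004, -1.6155, -0.3337]), 'joint_velocities': array([-0.001 , -0.0012,  0.002 ,  0.0017,  0.0004, -0.    ]), 'tau': array([ -0.0066, -36.9344,  34.8281,   6.9517,  -0.0045,   0.    ]), 'position': array([ 0.2549, -0.5429,  0.2304]), 'ee_rot': array([ 3.14  , -0.0001, -2.7028]), 'ft_force': array([-0.9184, -0.5579, -0.0453]), 'ft_torque': array([ 0.007 , -0.0326,  0.0149]), 'opening': 0.08589163024020816}
```

View pics/scene0.png

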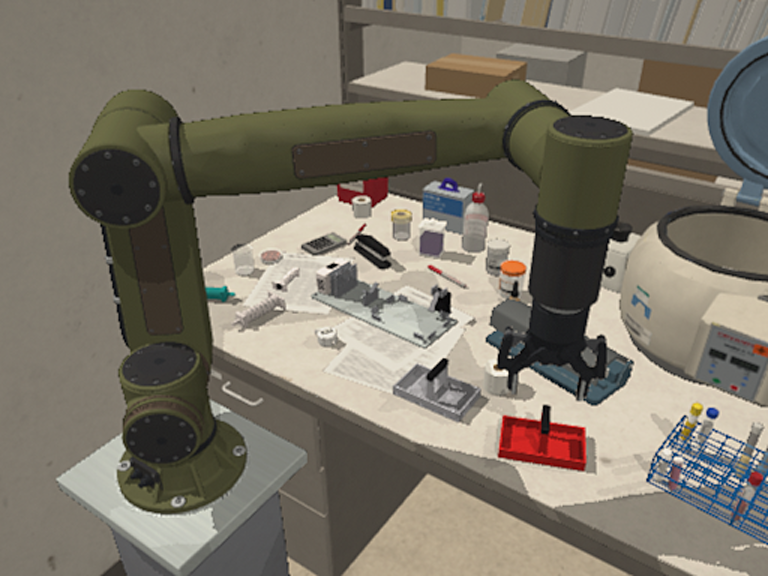

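View pics/side0.png

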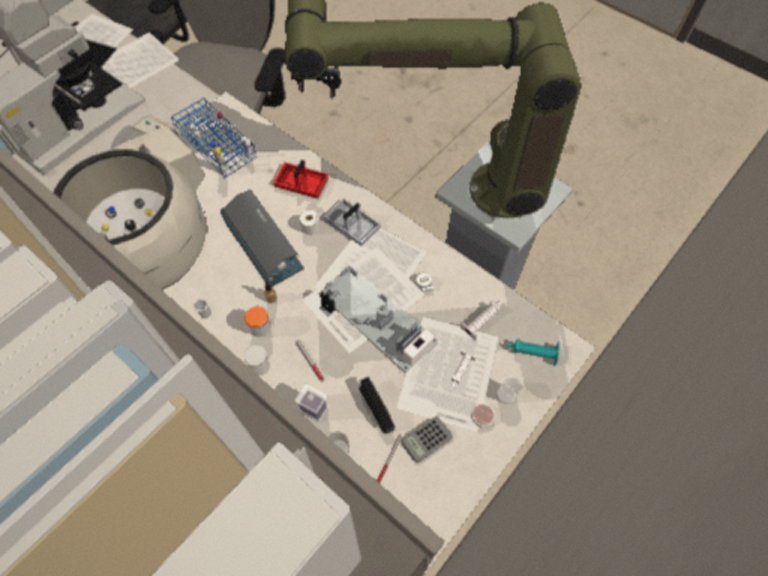

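Scene (1.5x pixels): the steel tray is at (437,388), its red lookalike at (543,442) and the station at (385,305). The larger white cartridge is at (262,312), the smaller one at (287,277), and the turquoise one at (215,293). I choose the steel tray and the larger white cartridge. The roll is at (500,378), the counter at (327,336) and the beaker at (245,260).

In the side view, the tray is at (352,220), the large cartridge at (485,318), the small one at (462,368) and the turquoise one at (535,350). Next is one close crop to check the choice.

```bash
cat > h.py <<'E'
from workcell import r
import cv2,numpy as np
np.set_printoptions(precision=4,suppress=True)
def ray(cal,uv):
    K,T=cal["intrinsics"],cal["pose"]
    x=(uv[0]-K[0,2])/K[0,0]; y=(uv[1]-K[1,2])/K[1,1]
    return T[:3,3],T[:3,:3]@np.array([x,-y,-1.])
def rayw(cal,uv):
    K,T=cal["intrinsics"],cal["pose"]
    x=(uv[0]-K[0,2])/K[0,0]; y=(uv[1]-K[1,2])/K[1,1]; t=np.hypot(x,y); s=np.sin(t)/t if t>1e-9 else 1
    return T[:3,3],T[:3,:3]@np.array([x*s,-y*s,-np.cos(t)])
def onz(od,z):
    o,d=od; return o+d*(z-o[2])/d[2]
def proj(cal,p,fish=False):
    K,T=cal["intrinsics"],cal["pose"]
    c=T[:3,:3].T@(np.asarray(p)-T[:3,3]); v=np.array([c[0],-c[1],-c[2]])
    if fish:
        rr=np.hypot(v[0],v[1]); t=np.arctan2(rr,v[2]); q=v[:2]/rr*t
    else: q=v[:2]/v[2]
    return K[0,0]*q[0]+K[0,2],K[1,1]*q[1]+K[1,2]
def save(im,name,box=None,f=1):
    if box: im=im[box[1]:box[3],box[0]:box[2]]
    cv2.imwrite("pics/"+name,cv2.resize(im,None,fx=f,fy=f,interpolation=cv2.INTER_CUBIC)[:,:,::-1])
def rel(p):
    "world point -> shift along tool axes, mm"
    from scipy.spatial.transform import Rotation as R
    s=r.sense(); return R.from_euler("xyz",s["ee_rot"]).as_matrix().T@(np.asarray(p)-s["position"])*1000
E
python3 - <<'E'
from h import *
im=cv2.imread("side0.png")[:,:,::-1]
save(im,"sidec.png",(185,120,385,265),4)
c=r.get_calibration("side")
for n,p,z in [("tray",(352,212),.06),("roll",(309,217),.05),("cart",(485,318),.016),("small",(462,368),.01),("turq",(535,350),.015),("counter",(425,281),.02),("beaker",(510,390),.03),("stL",(408,368),.01),("stR",(318,300),.01)]:
    print(n,onz(ray(c,np.array(p)/1.5),z))
E
```

```text
tray [ 0.4105 -0.2724  0.06  ]
roll [ 0.5024 -0.3621  0.05  ]
cart [0.4153 0.2242 0.016 ]
small [0.5727 0.2642 0.01  ]
turq [0.4049 0.382  0.015 ]
counter [0.4336 0.0264 0.02  ]
beaker [0.5482 0.3969 0.03  ]
stL [0.6666 0.1558 0.01  ]
stR [ 0.6745 -0.1665  0.01  ]
```

View pics/sidec.png

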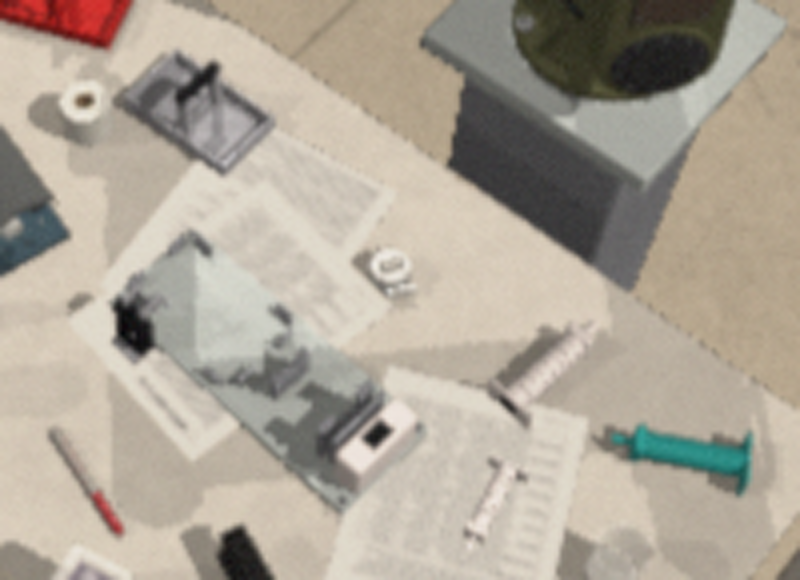

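Crop: the tray's rim corners are (175,53), (272,120), (222,172) and (122,97), and its handle runs (180,97)-(215,70). The large cartridge's flange is at (510,397) and its nozzle at (600,322), and both are clear of the smaller and turquoise ones. Choice confirmed.

```bash
python3 - <<'E'
from h import *
c=r.get_calibration("side")
g=lambda p,z: onz(ray(c,(185+p[0]/4,120+p[1]/4)),z)
for p in [(175,53),(272,120),(222,172),(122,97)]: print("rim",g(p,.022))
print("handle",g((180,97),.073),g((215,70),.073))
print("cart",g((510,397),.016),g((600,322),.016))
for p in [(190,235),(345,508),(425,430)]: print("st",g(p,.01))
t=g((197,112),.02);print(t)
print(rel([.41,-.27,.30]))
E
```

```text
rim [ 0.3744 -0.3434  0.022 ]
rim [ 0.3724 -0.1974  0.022 ]
rim [ 0.4615 -0.1937  0.022 ]
rim [ 0.4597 -0.347   0.022 ]
handle [ 0.4424 -0.2707  0.073 ] [ 0.3899 -0.266   0.073 ]
cart [0.4714 0.2101 0.016 ] [0.3394 0.2295 0.016 ]
st [ 0.5398 -0.1712  0.01  ]
st [0.674 0.158 0.01 ]
st [0.5552 0.1658 0.01  ]
[ 0.4185 -0.2696  0.02  ]
[-256.3583  181.2105  -69.345 ]
```

>>> {"name": "send_rows", "arguments": {
  "deltas": [
    {"travel": [-458,352,-110],"roll": 25,"grip": -1},
    {"travel": [-458,352,-110],"roll": 25,"grip": -1},
    {"travel": [-458,352,-110],"roll": 25,"grip": -1},
    {"travel": [-458,352,-110],"roll": 25,"grip": -1},
    {"travel": [-458,352,-110],"roll": 25,"grip": -1},
    {"travel": [-458,352,-110],"roll": 25,"grip": -1},
    {"travel": [-458,352,-110],"roll": 25,"grip": -1},
    {"travel": [-458,352,-110],"roll": 25,"grip": -1},
    {"travel": [-458,352,-110],"roll": 25,"grip": -1},
    {"travel": [-458,352,-110],"roll": 25,"grip": -1},
    {"travel": [-458,352,-110],"roll": 25,"grip": -1},
    {"travel": [-458,352,-110],"roll": 25,"grip": -1}
  ]
}}

```text
time_s: 1.6
position: [0.5198, -0.03, 0.3409]
ee_rot: [-3.141, -0.001, -3.139]
ft_force: [-0.4, -0.0, -0.4]
opening: 0.0853
```

```bash
python3 - <<'E'
from h import *
c=r.get_calibration("wrist"); im=r.capture("wrist"); np.savez("w1.npz",im=im,K=c["intrinsics"],T=c["pose"])
save(im,"w1.png",None,1.56)
print(c["pose"],r.sense()["ee_rot"],r.sense()["position"])
E
```

```text
[[-0.0023 -0.9499 -0.3127  0.4405]
 [ 1.     -0.0025  0.0002 -0.0299]
 [-0.001  -0.3127  0.9499  0.4834]
 [ 0.      0.      0.      1.    ]] [-3.1415 -0.0004 -3.1397] [ 0.5197 -0.0305  0.3411]
```

View pics/w1.png

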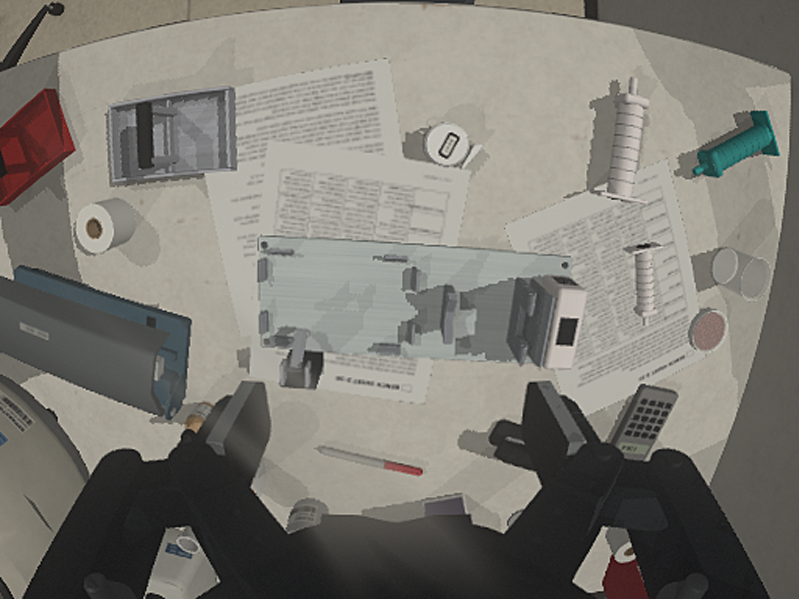

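The wrist view (scale 1.56) shows the base plate's near corners at (259,236) and (574,259), and the nest guides at about x 264-410, y 255-345. The tray handle runs (145,102)-(146,168). The cartridge's flange is at (622,196) and its nozzle tip at (633,80). Counter, roll and beaker are all clear of the path.

```bash
python3 - <<'E'
from h import *
d=np.load("w1.npz"); c=dict(intrinsics=d["K"],pose=d["T"]); s=512/799
g=lambda p,z: onz(rayw(c,np.array(p)*s),z)
def pr(n,ps,z):
    for p in ps: print(n,g(p,z)[:2])
pr("st",[(259,236),(574,259),(259,345)],.01)
pr("guides R,R,L,L,N,N,F,F",[(264,270),(264,325),(410,278),(407,335),(282,253),(388,258),(280,340),(383,349)],.026)
pr("rim",[(107,105),(234,88),(237,172),(113,186)],.022)
pr("handle",[(145,102),(146,168)],.073)
pr("cart",[(622,196),(633,80)],.016)
im=d["im"]
save(im,"w1c.png",(150,140,390,265),3.33)
E
```

```text
st [ 0.5283 -0.1756]
st [0.5518 0.1665]
st [ 0.655 -0.187]
guides R,R,L,L,N,N,F,F [ 0.5617 -0.1678]
guides R,R,L,L,N,N,F,F [ 0.6236 -0.1733]
guides R,R,L,L,N,N,F,F [ 0.5706 -0.0152]
guides R,R,L,L,N,N,F,F [ 0.6339 -0.0176]
guides R,R,L,L,N,N,F,F [ 0.5437 -0.147 ]
guides R,R,L,L,N,N,F,F [ 0.5496 -0.0377]
guides R,R,L,L,N,N,F,F [ 0.6411 -0.1566]
guides R,R,L,L,N,N,F,F [ 0.6504 -0.0434]
rim [ 0.3687 -0.351 ]
rim [ 0.3709 -0.1935]
rim [ 0.4584 -0.1923]
rim [ 0.4619 -0.3479]
handle [ 0.3806 -0.2692]
handle [ 0.4453 -0.2708]
cart [0.4781 0.2161]
cart [0.3487 0.2241]
```

View pics/w1c.png

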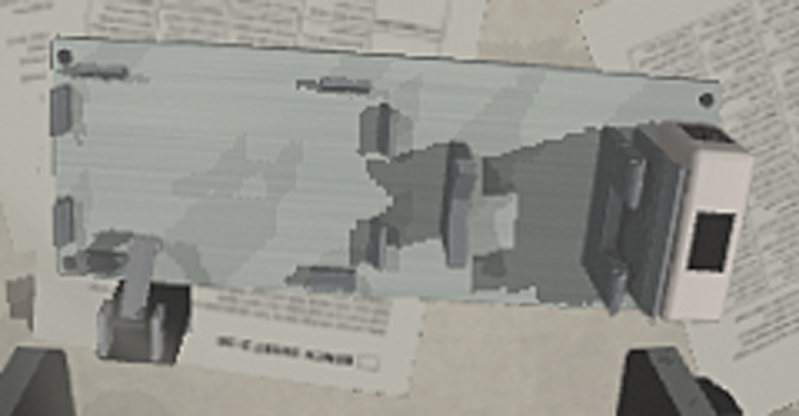

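>>> {"name": "send_rows", "arguments": {
  "deltas": [
    {"travel": [-100,-65,110],"roll": 0,"grip": -1},
    {"travel": [-100,-65,110],"roll": 0,"grip": -1},
    {"travel": [-100,-65,110],"roll": 0,"grip": -1},
    {"travel": [-100,-65,110],"roll": 0,"grip": -1},
    {"travel": [-100,-65,110],"roll": 0,"grip": -1}
  ]
}}

```text
time_s: 2.28
position: [0.6199, -0.0955, 0.2326]
ee_rot: [-3.141, 0.001, -3.14]
ft_force: [1.0, -1.2, 0.7]
opening: 0.0851
```

```bash
python3 - <<'E'
from h import *
c=r.get_calibration("wrist"); im=r.capture("wrist"); np.savez("w2.npz",im=im,K=c["intrinsics"],T=c["pose"])
print(c["pose"][:3,3]); print(r.sense()["joint_velocities"])
E
```

```text
[ 0.5402 -0.0952  0.3748]
[ 0.0096 -0.0136  0.0054 -0.0014  0.0028  0.0019]
```

>>> {"name": "send_rows", "arguments": {
  "deltas": [
    {"travel": [0,200,0],"roll": 0,"grip": -1},
    {"travel": [0,200,0],"roll": 0,"grip": -1},
    {"travel": [0,200,0],"roll": 0,"grip": -1},
    {"travel": [0,200,0],"roll": 0,"grip": -1},
    {"travel": [0,200,0],"roll": 0,"grip": -1},
    {"travel": [0,200,0],"roll": 0,"grip": -1}
  ]
}}

```text
time_s: 3.08
position: [0.6197, 0.1043, 0.2324]
ee_rot: [3.141, 0.001, -3.14]
ft_force: [-0.4, 0.2, 0.7]
opening: 0.0854
```

```bash
python3 - <<'E'
from h import *
c=r.get_calibration("wrist"); im=r.capture("wrist"); np.savez("w3.npz",im=im,K=c["intrinsics"],T=c["pose"])
print(c["pose"][:3,3]); print(r.sense()["position"])
a=np.load("w2.npz")["im"]
both=np.vstack([a[60:330,90:490],im[60:330,90:490]]) 
save(a,"w2.png",(110,80,400,300),2.7)
save(im,"w3.png",(60,60,450,330),2)
E
```

```text
[0.5401 0.1044 0.3746]
[0.6197 0.1041 0.2321]
```

View pics/w2.png

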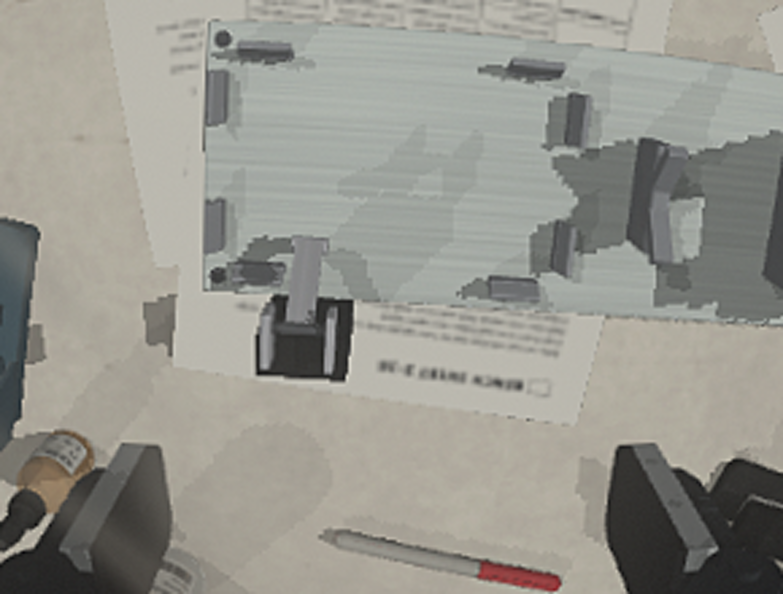

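View pics/w3.png

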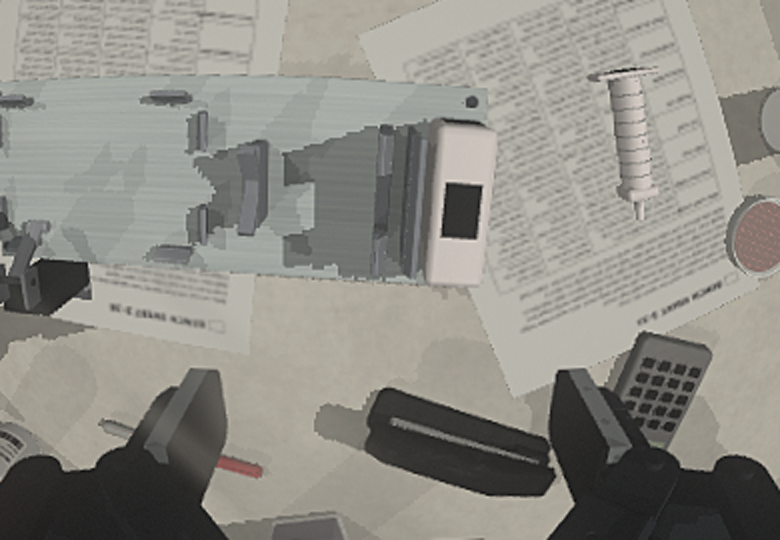

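w2 (2.7x): the plate corners are (208,20) and (204,290); the eight guides are clear; the lever hangs at (308,280) over the far right. w3 (2x): the plate corner is (487,88), the slotted plate about x 384, the back plate about x 410, and the housing spans (430-490, 120-285). The small cartridge is at (630,140).

```bash
python3 - <<'E'
from h import *
def L(f,s,o):
    d=np.load(f); c=dict(intrinsics=d["K"],pose=d["T"])
    return lambda p,z: onz(rayw(c,np.array(p)/s+np.array(o)),z)[:2]
g=L("w2.npz",2.7,(110,80)); h=L("w3.npz",2,(60,60))
P=[("cNR",g((208,20),.01)),("cFR",g((204,290),.01)),("nearmid",g((783,72),.01)),("farmid",g((783,323),.01)),("cNL",h((487,88),.01)),("nearmid3",h((0,76),.01)),("far3",h((360,281),.01))]
for n,p in P: print(n,p)
G={}
for n,p in dict(Nr=(265,50),Nl=(537,69),Fr=(257,272),Fl=(514,289),Rn=(216,98),Rf=(214,225),Ln=(578,120),Lf=(566,248)).items(): G[n]=g(p,.026); print(n,G[n])
for p in [(386,128),(378,275)]: print("slotplate top",h(p,.074))
for p in [(410,125),(404,278)]: print("backplate top",h(p,.074))
for p in [(432,122),(494,127),(486,284),(428,284)]: print("housing top",h(p,.068))
# plate pose
a=P[0][1];b=P[4][1]; y=(b-a)/np.linalg.norm(b-a); x=np.array([y[1],-y[0]])
print("len",np.linalg.norm(b-a),"yaw",np.arctan2(x[1],x[0]), "wid",np.linalg.norm(P[1][1]-a), "yawR",np.arctan2(*(P[1][1]-a)[::-1]))
cen=(a+b)/2+.065*x; print("centre",cen,"nest by plate",cen-.093*y,"slot",cen+.1105*y)
for n in G: print(n,np.array([(G[n]-cen+.093*y)@x,(G[n]-cen+.093*y)@y])*1000)
for n,p in [("sp",h((386,128),.074)),("sp",h((378,275),.074)),("bp",h((410,125),.074)),("bp",h((404,278),.074))]: print(n,np.array([(p-cen)@x,(p-cen)@y])*1000)
E
```

```text
cNR [ 0.5288 -0.1768]
cFR [ 0.6574 -0.1846]
nearmid [0.5453 0.0969]
farmid [0.675  0.1133]
cNL [0.5499 0.1655]
nearmid3 [ 0.5253 -0.1664]
far3 [0.6751 0.0869]
Nr [ 0.5435 -0.1483]
Nl [ 0.5513 -0.0307]
Fr [ 0.6436 -0.1551]
Fl [ 0.6516 -0.0372]
Rn [ 0.5639 -0.1706]
Rf [ 0.6213 -0.174 ]
Ln [ 0.5732 -0.0115]
Lf [ 0.6319 -0.014 ]
slotplate top [0.5694 0.1039]
slotplate top [0.6479 0.0997]
backplate top [0.5678 0.116 ]
backplate top [0.6496 0.1137]
housing top [0.5667 0.1276]
housing top [0.5686 0.16  ]
housing top [0.6554 0.1596]
housing top [0.6553 0.1272]
len 0.34295091758476914 yaw -0.06164252270994002 wid 0.12879170534463574 yawR -0.06017004154074191
centre [ 0.6042 -0.0097] nest by plate [ 0.5985 -0.1025] slot [0.6111 0.1006]
Nr [-52.0899 -49.1002]
Nl [-51.5252  68.7829]
Fr [ 48.2223 -49.702 ]
Fl [48.9612 68.4185]
Rn [-30.3403 -70.038 ]
Rf [ 27.1644 -69.922 ]
Ln [-30.8388  89.2849]
Lf [27.8496 90.4419]
sp [-41.7845 111.2785]
sp [ 36.8632 111.8945]
bp [-44.106  123.2427]
bp [ 37.6971 125.9583]
```

>>> {"name": "send_rows", "arguments": {
  "deltas": [
    {"travel": [207,-374,0],"roll": 0,"grip": -1},
    {"travel": [207,-374,0],"roll": 0,"grip": -1},
    {"travel": [207,-374,0],"roll": 0,"grip": -1},
    {"travel": [207,-374,0],"roll": 0,"grip": -1},
    {"travel": [207,-374,0],"roll": 0,"grip": -1},
    {"travel": [207,-374,0],"roll": 0,"grip": -1},
    {"travel": [207,-374,0],"roll": 0,"grip": -1},
    {"travel": [207,-374,0],"roll": 0,"grip": -1},
    {"travel": [207,-374,0],"roll": 0,"grip": -1},
    {"travel": [207,-374,0],"roll": 0,"grip": -1}
  ]
}}

```text
time_s: 4.38
position: [0.4139, -0.2687, 0.2313]
ee_rot: [3.141, 0.0, -3.138]
ft_force: [0.5, -1.2, -0.2]
opening: 0.085
```

```bash
python3 - <<'E'
from h import *
c=r.get_calibration("wrist"); im=r.capture("wrist"); np.savez("w4.npz",im=im,K=c["intrinsics"],T=c["pose"])
print(r.sense()["position"],r.sense()["ee_rot"])
print("pred handle px",proj(c,[.413,-.270,.073],True))
u,v=map(int,proj(c,[.413,-.270,.073],True))
m=(im.max(2)<60).astype(np.uint8); n,l,st,ce=cv2.connectedComponentsWithStats(m)
for i in range(1,n):
    if st[i,4]>150: print(st[i],ce[i])
k=l[v,u]
if k:
    pts=np.argwhere(l==k)[:,::-1]; w=np.array([onz(rayw(c,p),.073)[:2] for p in pts])
    rc=cv2.minAreaRect((w*1000).astype(np.float32)); print("rect mm",rc)
save(im,"w4.png",(80,20,430,290),2.2)
E
```

```text
[ 0.414  -0.2685  0.2312] [ 3.1414 -0.0001 -3.1379]
pred handle px (np.float64(252.07059667727182), np.float64(171.4900706236149))
[ 277    0  176   71 6227] [353.0906  24.132 ]
[   0    3   63   80 1599] [21.1563 47.1989]
[ 46 135  32  52 659] [ 61.3627 161.0653]
[241 139  13  60 756] [247.1587 168.0476]
[   15   245   479   139 29420] [256.5545 339.596 ]
rect mm ((410.58074951171875, -275.34576416015625), (63.68788146972656, 12.621196746826172), 0.14114998281002045)
```

View pics/w4.png

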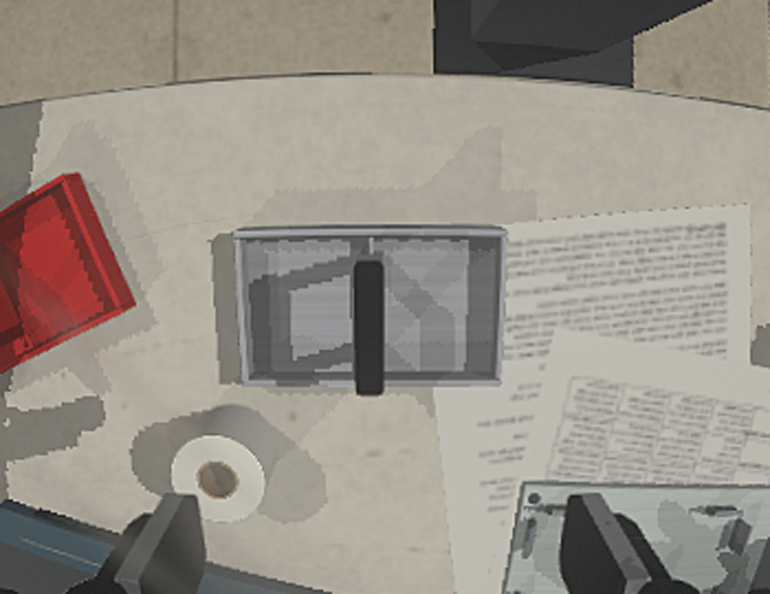

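>>> {"name": "send_rows", "arguments": {
  "deltas": [
    {"travel": [3.4,-6.8,50],"roll": 0,"grip": -1},
    {"travel": [3.4,-6.8,100],"roll": 0,"grip": -1},
    {"travel": [3.4,-6.8,140],"roll": 0,"grip": -1},
    {"travel": [3.4,-6.8,170],"roll": 0,"grip": -1},
    {"travel": [3.4,-6.8,184],"roll": 0,"grip": -1},
    {"travel": [3.4,-6.8,184],"roll": 0,"grip": -1},
    {"travel": [3.4,-6.8,184],"roll": 0,"grip": -1}
  ]
}}

```text
time_s: 5.3
position: [0.4112, -0.2762, 0.0489]
ee_rot: [-3.141, 0.002, -3.139]
ft_force: [0.2, -0.3, -0.3]
opening: 0.0854
```

>>> {"name": "send_rows", "arguments": {
  "deltas": [
    {"travel": [0,0,0],"roll": 0,"grip": 1},
    {"travel": [0,0,0],"roll": 0,"grip": 1},
    {"travel": [0,0,0],"roll": 0,"grip": 1},
    {"travel": [0,0,0],"roll": 0,"grip": 1},
    {"travel": [0,0,0],"roll": 0,"grip": 1},
    {"travel": [0,0,0],"roll": 0,"grip": 1},
    {"travel": [0,0,0],"roll": 0,"grip": 1},
    {"travel": [0,0,0],"roll": 0,"grip": 1}
  ],
  "force": 70
}}

```text
time_s: 6.3
position: [0.4103, -0.276, 0.0475]
ee_rot: [-3.141, 0.0, -3.139]
ft_force: [-0.8, 1.9, 3.6]
opening: 0.0123
```

>>> {"name": "send_rows", "arguments": {
  "deltas": [
    {"travel": [0,0,-10],"roll": 0,"grip": 1},
    {"travel": [0,0,-40],"roll": 0,"grip": 1},
    {"travel": [0,0,-80],"roll": 0,"grip": 1},
    {"travel": [0,0,-120],"roll": 0,"grip": 1},
    {"travel": [0,0,-130],"roll": 0,"grip": 1},
    {"travel": [0,0,-130],"roll": 0,"grip": 1},
    {"travel": [0,0,-130],"roll": 0,"grip": 1}
  ]
}}

```text
time_s: 7.18
position: [0.4094, -0.2755, 0.1749]
ee_rot: [3.14, -0.003, -3.139]
ft_force: [-0.1, -1.0, -4.2]
opening: 0.0129
```

```bash
python3 - <<'E'
from h import *
d=np.load("w4.npz"); c=dict(intrinsics=d["K"],pose=d["T"])
q=np.array([onz(rayw(c,np.array(p)/2.2+[80,20]),.022)[:2] for p in [(235,231),(506,231),(501,384),(239,384)]]); print(q,q.mean(0))
c=r.get_calibration("wrist"); im=r.capture("wrist"); s=r.sense(); print(s["position"],s["ee_rot"],s["ft_force"],s["opening"])
save(im,"w5.png",(80,20,430,290),2.2)
E
```

```text
[[ 0.3684 -0.3486]
 [ 0.3683 -0.2013]
 [ 0.456  -0.1998]
 [ 0.4565 -0.3509]] [ 0.4123 -0.2751]
[ 0.4094 -0.2755  0.1751] [ 3.1401 -0.0033 -3.1392] [-0.4057 -0.6997 -4.5447] 0.012945420737394063
```

View pics/w5.png

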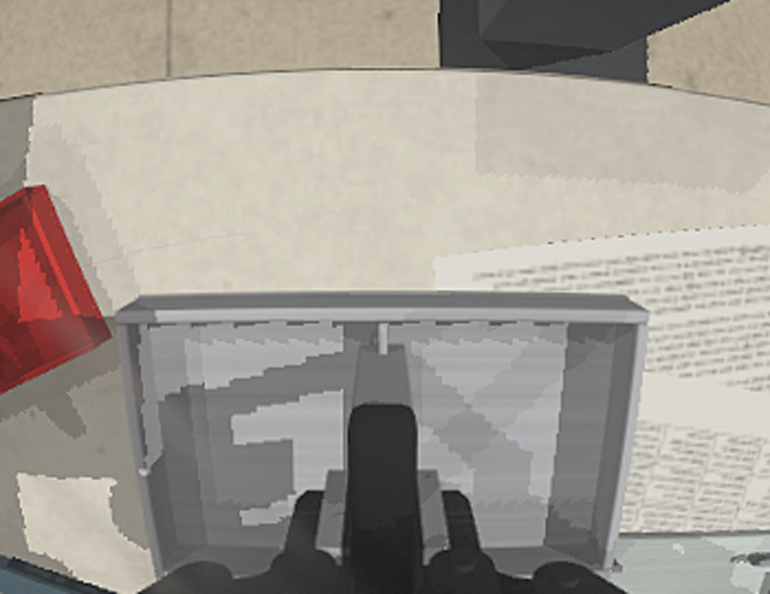

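```bash
python3 - <<'E'
from h import *
c=r.get_calibration("wrist"); s=r.sense(); p0=s["position"]
z=.022+p0[2]-.0475
for p in [(116,310),(650,309),(383,307)]:
    print((onz(rayw(c,np.array(p)/2.2+[80,20]),z)-p0)*1000)
for p in [(137,297),(630,295)]:
    print("bottom",(onz(rayw(c,np.array(p)/2.2+[80,20]),z-.022)-p0)*1000)
print(rel([.5977-.001*0,-.0926,.1751]))
E
```

```text
[-42.8311 -73.649  -25.5   ]
[-43.4247  74.7694 -25.5   ]
[-42.7599   0.4822 -25.5   ]
bottom [-42.0606 -75.6329 -47.5   ]
bottom [-43.0287  77.1847 -47.5   ]
[-188.7054  182.4865   -0.3861]
```

>>> {"name": "send_rows", "arguments": {
  "deltas": [
    {"travel": [-20,20,0],"roll": 0.5,"grip": 1},
    {"travel": [-50,50,0],"roll": 1,"grip": 1},
    {"travel": [-85,84,0],"roll": 2,"grip": 1},
    {"travel": [-120,118,0],"roll": 3,"grip": 1},
    {"travel": [-150,147,0],"roll": 3.6,"grip": 1},
    {"travel": [-175,170,0],"roll": 3.6,"grip": 1},
    {"travel": [-187.2,182.2,0],"roll": 3.6,"grip": 1},
    {"travel": [-187.2,182.2,0],"roll": 3.6,"grip": 1},
    {"travel": [-187.2,182.2,0],"roll": 3.6,"grip": 1},
    {"travel": [-187.2,182.2,0],"roll": 3.6,"grip": 1}
  ]
}}

```text
time_s: 8.48
position: [0.5965, -0.0941, 0.1775]
ee_rot: [3.142, 0.0, 3.08]
ft_force: [-0.4, -0.4, -4.0]
opening: 0.0128
```

>>> {"name": "send_rows", "arguments": {
  "deltas": [
    {"travel": [0,0,15],"roll": 0,"grip": 1},
    {"travel": [0,0,35],"roll": 0,"grip": 1},
    {"travel": [0,0,55],"roll": 0,"grip": 1},
    {"travel": [0,0,70],"roll": 0,"grip": 1},
    {"travel": [0,0,80],"roll": 0,"grip": 1},
    {"travel": [0,0,87],"roll": 0,"grip": 1},
    {"travel": [0,0,92],"roll": 0,"grip": 1},
    {"travel": [0,0,92],"roll": 0,"grip": 1}
  ]
}}

```text
time_s: 9.48
position: [0.5968, -0.0933, 0.0851]
ee_rot: [3.141, -0.0, 3.081]
ft_force: [-0.8, 0.6, -4.0]
opening: 0.0126
```

```bash
python3 - <<'E'
from h import *
s=r.sense(); print(s["position"],s["ee_rot"],s["ft_force"],s["opening"])
c=r.get_calibration("wrist");w=r.capture("wrist"); si=r.capture("side")
a=cv2.resize(w[20:384,60:460],None,fx=1.2,fy=1.2,interpolation=2)
b=cv2.resize(si[160:250,195:300],None,fx=3,fy=3,interpolation=2)
H=max(a.shape[0],b.shape[0]); f=lambda i:np.vstack([i,np.zeros((H-i.shape[0],i.shape[1],3),np.uint8)])
save(np.hstack([f(a),f(b)]),"w6.png")
np.savez("w6.npz",im=w,K=c["intrinsics"],T=c["pose"])
E
```

```text
[ 0.5968 -0.0933  0.0851] [ 3.1415 -0.0005  3.0812] [-0.8435  0.5556 -4.021 ] 0.012600735850747195
```

View pics/w6.png

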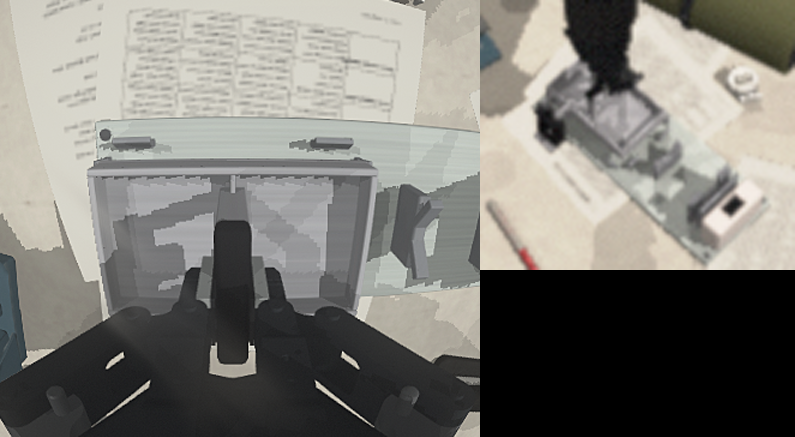

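```bash
python3 - <<'E'
from h import *
d=np.load("w6.npz"); c=dict(intrinsics=d["K"],pose=d["T"])
g=lambda p,z: onz(rayw(c,np.array(p)/1.2+[60,20]),z)[:2]
R=[g(p,.0596) for p in [(89,168),(377,165)]]; G=[g(p,.026) for p in [(133,142),(333,143)]]
E=[g(p,.01) for p in [(98,119),(360,125)]]; N=[g(p,.026) for p in [(110,141),(155,140),(310,141),(355,142)]]
for n,q in (("rim",R),("guide",G),("edge",E),("gends",N)): 
    v=q[1]-q[0]; print(n,*q,"yaw",np.arctan2(-v[0],v[1]))
ya=np.array([.0616,.998]);xa=np.array([.998,-.0616])
print("guide mid y along, rim mid:",sum(G)@ya/2,sum(R)@ya/2,"x:",sum(G)@xa/2,sum(R)@xa/2)
im=d["im"]; 
E
```

```text
rim [ 0.549  -0.1629] [ 0.5563 -0.0169] yaw -0.04976592674420704
guide [ 0.5422 -0.1476] [ 0.5498 -0.0313] yaw -0.06543776742403509
edge [ 0.5271 -0.1741] [ 0.5412 -0.0085] yaw -0.08529965899727772
gends [ 0.5402 -0.1618] [ 0.5422 -0.1342] [ 0.5482 -0.0451] [ 0.5496 -0.0175] yaw -0.07239524363731809
guide mid y along, rim mid: -0.05560079462877358 -0.05572352085321021 x: 0.5504469964347483 0.5570851959506342
```

>>> {"name": "send_rows", "arguments": {
  "deltas": [
    {"travel": [1,0,4],"roll": 0,"grip": 1},
    {"travel": [1,0,8],"roll": 0,"grip": 1},
    {"travel": [1,0,12],"roll": 0,"grip": 1},
    {"travel": [1,0,15],"roll": 0,"grip": 1},
    {"travel": [1,0,18],"roll": 0,"grip": 1},
    {"travel": [1,0,20],"roll": 0,"grip": 1},
    {"travel": [1,0,20],"roll": 0,"grip": 1}
  ]
}}

```text
time_s: 10.45
position: [0.5958, -0.0932, 0.065]
ee_rot: [3.142, -0.001, 3.081]
ft_force: [-0.3, -0.5, -4.4]
opening: 0.0125
```

>>> {"name": "send_rows", "arguments": {
  "deltas": [
    {"travel": [0,0,2],"roll": 0,"grip": 1},
    {"travel": [0,0,4],"roll": 0,"grip": 1},
    {"travel": [0,0,5],"roll": 0,"grip": 1},
    {"travel": [0,0,6],"roll": 0,"grip": 1},
    {"travel": [0,0,6],"roll": 0,"grip": 1}
  ]
}}

```text
time_s: 11.08
position: [0.5959, -0.0932, 0.0592]
ee_rot: [3.142, -0.0, 3.081]
ft_force: [0.6, -0.9, -3.8]
opening: 0.0127
```

>>> {"name": "send_rows", "arguments": {
  "deltas": [
    {"travel": [0,0,0.7],"roll": 0,"grip": 1},
    {"travel": [0,0,1.4],"roll": 0,"grip": 1},
    {"travel": [0,0,1.4],"roll": 0,"grip": 1}
  ]
}}

```text
time_s: 11.45
position: [0.5959, -0.0932, 0.0578]
ee_rot: [3.142, -0.0, 3.081]
ft_force: [0.0, -0.5, -3.0]
opening: 0.0131
```

>>> {"name": "send_rows", "arguments": {
  "deltas": [
    {"travel": [0,0,0.6],"roll": 0,"grip": 1},
    {"travel": [0,0,1.0],"roll": 0,"grip": 1},
    {"travel": [0,0,1.0],"roll": 0,"grip": 1}
  ]
}}

```text
time_s: 11.82
position: [0.596, -0.0933, 0.0575]
ee_rot: [-3.141, 0.0, 3.081]
ft_force: [-3.7, 0.4, 1.6]
opening: 0.0128
```

>>> {"name": "send_rows", "arguments": {
  "deltas": [
    {"travel": [0,0,0],"roll": 0,"grip": 0.6},
    {"travel": [0,0,0],"roll": 0,"grip": 0.4},
    {"travel": [0,0,0],"roll": 0,"grip": 0},
    {"travel": [0,0,0],"roll": 0,"grip": 0},
    {"travel": [0,0,0],"roll": 0,"grip": 0}
  ]
}}

```text
time_s: 12.45
position: [0.596, -0.0933, 0.0569]
ee_rot: [-3.142, -0.0, 3.081]
ft_force: [0.5, -0.3, -0.5]
opening: 0.0427
```

>>> {"name": "send_rows", "arguments": {
  "deltas": [
    {"travel": [0,0,-20],"roll": 0,"grip": 0},
    {"travel": [0,0,-60],"roll": 0,"grip": 0},
    {"travel": [0,0,-120],"roll": 0,"grip": -1},
    {"travel": [0,0,-150],"roll": 0,"grip": -1},
    {"travel": [0,0,-175],"roll": 0,"grip": -1},
    {"travel": [0,0,-175],"roll": 0,"grip": -1},
    {"travel": [0,0,-175],"roll": 0,"grip": -1}
  ]
}}

```text
time_s: 13.32
position: [0.5958, -0.0931, 0.2318]
ee_rot: [3.141, -0.0, 3.081]
ft_force: [0.4, 0.7, -1.1]
opening: 0.0855
```

```bash
python3 - <<'E'
from h import *
s=r.sense(); print(s["position"],s["ee_rot"],s["ft_force"],s["opening"])
c=r.get_calibration("wrist");w=r.capture("wrist"); np.savez("w7.npz",im=w,K=c["intrinsics"],T=c["pose"])
save(w,"w7.png",(110,60,410,290),2.6)
E
```

```text
[ 0.5958 -0.0931  0.2318] [ 3.1412 -0.0002  3.0813] [ 0.4078  0.6852 -1.1438] 0.08554137675514525
```

View pics/w7.png

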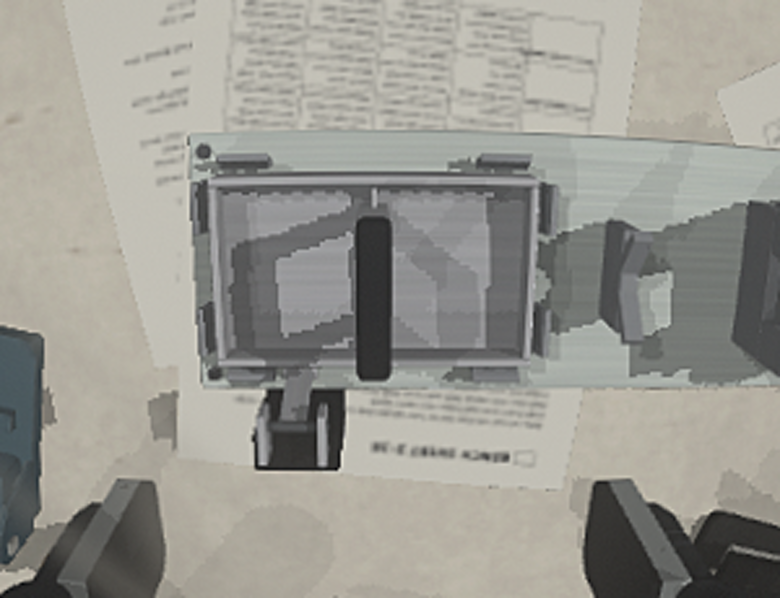

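```bash
python3 - <<'E'
from h import *
d=np.load("w7.npz"); c=dict(intrinsics=d["K"],pose=d["T"]); im=d["im"]
u,v=map(int,proj(c,[.597,-.093,.083],True))
n,l,st,ce=cv2.connectedComponentsWithStats((im.max(2)<60).astype(np.uint8)); pts=np.argwhere(l==l[v,u])[:,::-1]
print(st[l[v,u]],cv2.minAreaRect(np.array([onz(rayw(c,p),.083)[:2]*1000 for p in pts],np.float32)))
g=lambda p,z: onz(rayw(c,np.array(p)/2.6+[110,60]),z)[:2]
q=np.array([g(p,.032) for p in [(209,183),(538,182),(530,364),(217,364)]]); print(q,q.mean(0))
N=np.array([g(p,.026) for p in [(244,161),(503,161),(248,373),(508,373),(206,207),(208,325),(546,207),(541,327)]]); print(N,N.mean(0))
print(rel([.415,.22,.232]),r.sense()["q"])
E
```

```text
[247 144  13  62 799] ((596.4228515625, -93.58271789550781), (12.551301956176758, 64.50690460205078), 86.82347869873047)
[[ 0.5512 -0.164 ]
 [ 0.5597 -0.0165]
 [ 0.6464 -0.0208]
 [ 0.6374 -0.1702]] [ 0.5987 -0.0929]
[[ 0.5431 -0.1482]
 [ 0.5502 -0.0312]
 [ 0.645  -0.1568]
 [ 0.6527 -0.0305]
 [ 0.5628 -0.1679]
 [ 0.6195 -0.1735]
 [ 0.5722 -0.0116]
 [ 0.6301 -0.0143]] [ 0.5969 -0.0918]
[199.1479 301.7209  -0.5168] [ 0.1766  0.0489  0.0938 -0.0005 -1.6169 -1.8077]
```

>>> {"name": "send_rows", "arguments": {
  "deltas": [
    {"travel": [199,302,0],"roll": 0,"grip": -1},
    {"travel": [199,302,0],"roll": 0,"grip": -1},
    {"travel": [199,302,0],"roll": 0,"grip": -1},
    {"travel": [199,302,0],"roll": 0,"grip": -1},
    {"travel": [199,302,0],"roll": 0,"grip": -1},
    {"travel": [199,302,0],"roll": 0,"grip": -1},
    {"travel": [199,302,0],"roll": 0,"grip": -1},
    {"travel": [199,302,0],"roll": 0,"grip": -1},
    {"travel": [199,302,0],"roll": 0,"grip": -1}
  ]
}}

```text
time_s: 14.5
position: [0.4159, 0.2193, 0.2316]
ee_rot: [-3.141, -0.0, 3.08]
ft_force: [0.3, -0.1, 0.4]
opening: 0.0852
```

```bash
python3 - <<'E'
from h import *
s=r.sense(); print(s["position"],s["ee_rot"])
c=r.get_calibration("wrist");w=r.capture("wrist"); np.savez("w8.npz",im=w,K=c["intrinsics"],T=c["pose"])
print(proj(c,[.4735,.2165,.016],True),proj(c,[.349,.224,.016],True))
save(w,"w8.png",(150,80,350,260),3.3)
E
```

```text
[0.4159 0.2193 0.2316] [-3.1411 -0.0003  3.0796]
(np.float64(254.05580986052544), np.float64(204.2667706636756)) (np.float64(253.88552042584723), np.float64(105.79917252413533))
```

View pics/w8.png

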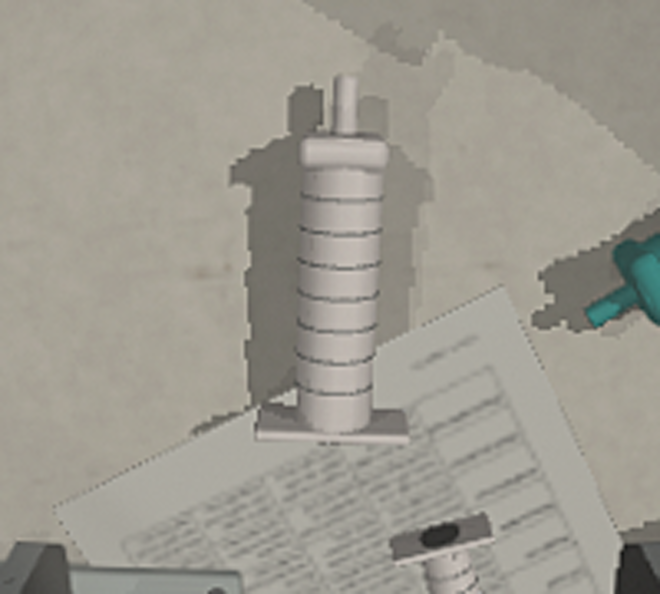

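The crop shows the large cartridge alone between the open jaws. The nozzle tip is at (345,76), the collar spans (303-387, 137-165), and the flange top edge runs (256,436)-(409,436).

```bash
python3 - <<'E'
from h import *
d=np.load("w8.npz"); c=dict(intrinsics=d["K"],pose=d["T"]); o=d["T"][:3,3]
g=lambda p,z: onz(rayw(c,np.array(p)/3.3+[150,80]),z)[:2]
fl=g((332.5,436),.032); fe=[g(p,.032) for p in [(256,434),(409,437)]]
a=g((342.5,185),.017); b=g((334.5,395),.017); n=g((345,76),.018)
co=g((345,143),.032)
print("flange",fl,fe,"width",np.linalg.norm(fe[1]-fe[0]),"nozzle",n,"collar top?",co,"barrel",a,b)
h=lambda v:np.arctan2(v[1],v[0])
print("headings",h(a-b),h(n-fl),"flange normal",h(fe[1]-fe[0])+np.pi/2)
u=(n-fl)/np.linalg.norm(n-fl); print("len",np.linalg.norm(n-fl))
print("mid from flange",fl+.0575*u,"from nozzle",n-.076*u)
m=(fl+.0575*u+n-.076*u)/2; m2=b+(a-b)*((m-b)@(a-b))/((a-b)@(a-b)); print("mid",m,m2, rel([*m2,.004]))
E
```

```text
flange [0.4776 0.2121] [array([0.4751, 0.1833]), array([0.4798, 0.2409])] width 0.05778282064522875 nozzle [0.3457 0.225 ] collar top? [0.3687 0.2235] barrel [0.3855 0.2216] [0.4667 0.2135]
headings 3.041611711757615 3.044414844928654 flange normal 3.059081112868345
len 0.1325403357814994
mid from flange [0.4204 0.2177] from nozzle [0.4213 0.2176]
mid [0.4208 0.2177] [0.4209 0.2181] [ -5.0085  -0.808  227.691 ]
```

>>> {"name": "send_rows", "arguments": {
  "deltas": [
    {"travel": [-5,-0.8,50],"roll": 2.1,"grip": -1},
    {"travel": [-5,-0.8,100],"roll": 2.1,"grip": -1},
    {"travel": [-5,-0.8,150],"roll": 2.1,"grip": -1},
    {"travel": [-5,-0.8,190],"roll": 2.1,"grip": -1},
    {"travel": [-5,-0.8,212],"roll": 2.1,"grip": -1},
    {"travel": [-5,-0.8,222],"roll": 2.1,"grip": -1},
    {"travel": [-5,-0.8,226],"roll": 2.1,"grip": -1},
    {"travel": [-5,-0.8,226],"roll": 2.1,"grip": -1}
  ]
}}

```text
time_s: 15.55
position: [0.421, 0.2193, 0.0067]
ee_rot: [3.141, 0.001, 3.044]
ft_force: [0.5, 0.4, -0.2]
opening: 0.0853
```

>>> {"name": "send_rows", "arguments": {
  "deltas": [
    {"travel": [0,0,0],"roll": 0,"grip": 0},
    {"travel": [0,0,0],"roll": 0,"grip": 0.3},
    {"travel": [0,0,0],"roll": 0,"grip": 1},
    {"travel": [0,0,0],"roll": 0,"grip": 1},
    {"travel": [0,0,0],"roll": 0,"grip": 1},
    {"travel": [0,0,0],"roll": 0,"grip": 1},
    {"travel": [0,0,0],"roll": 0,"grip": 1}
  ],
  "force": 40
}}

```text
time_s: 16.42
position: [0.4207, 0.2194, 0.0064]
ee_rot: [3.141, 0.001, 3.045]
ft_force: [-0.9, 0.6, 5.4]
opening: 0.0286
```

>>> {"name": "send_rows", "arguments": {
  "deltas": [
    {"travel": [0,0,-10],"roll": 0,"grip": 1},
    {"travel": [0,0,-40],"roll": 0,"grip": 1},
    {"travel": [0,0,-80],"roll": 0,"grip": 1},
    {"travel": [0,0,-120],"roll": 0,"grip": 1},
    {"travel": [0,0,-140],"roll": 0,"grip": 1},
    {"travel": [0,0,-140],"roll": 0,"grip": 1},
    {"travel": [0,0,-140],"roll": 0,"grip": 1}
  ]
}}

```text
time_s: 17.3
position: [0.4198, 0.2187, 0.1443]
ee_rot: [-3.14, -0.002, 3.044]
ft_force: [-0.5, -0.6, -1.7]
opening: 0.0289
```

```bash
python3 - <<'E'
from h import *
s=r.sense(); print(s["position"],s["ee_rot"],s["ft_force"],s["opening"])
c=r.get_calibration("wrist");w=r.capture("wrist"); np.savez("w9.npz",im=w,K=c["intrinsics"],T=c["pose"])
p=s["position"]; a=np.array([np.cos(s["ee_rot"][2]),np.sin(s["ee_rot"][2]),0]); m=p+[0,0,.0096]
for d in (.043,.055,.076): print(d,proj(c,m+a*d,True), proj(c,m+a*d+[0,0,.016],True))
u,v=map(int,np.round(proj(c,m+a*.076,True)))
g=cv2.cvtColor(w,cv2.COLOR_RGB2GRAY)
for y in range(v-16,v+34,2): print(y,g[y,u-24:u+25:3])
E
```

```text
[0.4198 0.2187 0.1443] [-3.1402 -0.002   3.0445] [-0.4647 -0.5616 -1.7233] 0.028890612447314973
0.043 (np.float64(252.69849047417614), np.float64(175.07491983461483)) (np.float64(252.527717495216), np.float64(185.27975723434827))
0.055 (np.float64(252.67280506877998), np.float64(149.5678169471439)) (np.float64(252.49266905576036), np.float64(156.6954039593888))
0.076 (np.float64(252.63500358963483), np.float64(103.18939990824258)) (np.float64(252.4425430609151), np.float64(104.16114052147562))
87 [175 176 177 175 177 176 176 176 176 174 174 167 153 154 152 153 155]
89 [177 178 178 176 175 176 174 173 177 170 169 175 178 154 152 151 154]
91 [176 177 179 178 177 176 175 176 176 173 172 175 173 157 152 150 154]
93 [176 177 175 175 175 176 175 175 177 174 176 175 174 172 174 151 154]
95 [177 176 176 174 176 174 175 178 178 175 175 172 171 173 173 165 167]
97 [176 176 175 175 175 176 176 178 179 178 177 172 170 173 173 171 174]
99 [175 174 177 176 176 176 177 177 177 177 176 174 170 175 174 174 174]
101 [176 175 176 175 174 174 175 176 177 178 174 175 171 173 171 174 171]
103 [176 176 177
[... 541 characters left out ...]
0 189 190 175 178 175 172 172 174]
119 [179 177 178 177 179 110 135 158 181 190 193 174 177 173 174 174 174]
121 [179 178 178 178 177 111 134 159 181 189 193 173 180 174 175 171 173]
123 [178 179 178 179 177 109 135 160 181 190 191 172 179 173 176 173 171]
125 [178 176 176 176 176 108 136 161 181 190 191 172 180 174 175 173 172]
127 [178 177 177 178 176 107 136 161 182 190 190 172 177 175 173 174 174]
129 [179 178 177 176 176 107 137 162 182 190 190 172 176 174 176 175 178]
131 [178 176 176 175 175 106 138 163 183 191 189 171 177 175 177 178 177]
133 [176 177 178 177 180 101 138 164 182 191 190 171 178 177 177 177 178]
135 [174 177 178 178 178 104 139 164 182 190 189 171 178 176 177 177 177]
```

>>> {"name": "send_rows", "arguments": {
  "deltas": [
    {"travel": [-25,-18,0],"roll": -10,"grip": 1},
    {"travel": [-50,-36,0],"roll": -20,"grip": 1},
    {"travel": [-75,-55,0],"roll": -30,"grip": 1},
    {"travel": [-100,-73,0],"roll": -40,"grip": 1},
    {"travel": [-125,-91,0],"roll": -50,"grip": 1},
    {"travel": [-150,-110,0],"roll": -60,"grip": 1},
    {"travel": [-175,-128,0],"roll": -70,"grip": 1},
    {"travel": [-195,-142,0],"roll": -80,"grip": 1},
    {"travel": [-201,-147,0],"roll": -88,"grip": 1},
    {"travel": [-201,-147,0],"roll": -92,"grip": 1},
    {"travel": [-201,-147,0],"roll": -92,"grip": 1},
    {"travel": [-201,-147,0],"roll": -92,"grip": 1}
  ]
}}

```text
time_s: 18.85
position: [0.6059, 0.0533, 0.1451]
ee_rot: [3.14, -0.0, -1.634]
ft_force: [-0.5, 0.4, -1.8]
opening: 0.0287
```

```bash
python3 - <<'E'
from h import *
s=r.sense(); print(s["position"],s["ee_rot"],s["ft_force"],s["opening"],s["q"])
print(rel([.6060,.0526,.0464]))
# tray recheck from here
c=r.get_calibration("wrist");im=r.capture("wrist"); np.savez("w10.npz",im=im,K=c["intrinsics"],T=c["pose"])
u,v=map(int,proj(c,[.597,-.093,.083],True)); print(u,v)
n,l,st,ce=cv2.connectedComponentsWithStats((im.max(2)<60).astype(np.uint8))
if l[v,u]:
    pts=np.argwhere(l==l[v,u])[:,::-1]; print(st[l[v,u]],cv2.minAreaRect(np.array([onz(rayw(c,p),.083)[:2]*1000 for p in pts],np.float32)))
E
```

```text
[0.6059 0.0533 0.1451] [ 3.1403 -0.0004 -1.6342] [-0.5132  0.4117 -1.8208] 0.028670541303647764 [ 0.4166  0.0704 -0.0403 -0.0002 -1.4614 -0.48  ]
[ 0.7019 -0.2479 98.6633]
254 2
[ 205    0   96   18 1529] ((598.4337768554688, -89.36471557617188), (13.169234275817871, 64.78866577148438), 86.3314437866211)
```

>>> {"name": "send_rows", "arguments": {
  "deltas": [
    {"travel": [0.7,0,20],"roll": 0,"grip": 1},
    {"travel": [0.7,0,45],"roll": 0,"grip": 1},
    {"travel": [0.7,0,60],"roll": 0,"grip": 1},
    {"travel": [0.7,0,68],"roll": 0,"grip": 1},
    {"travel": [0.7,0,73],"roll": 0,"grip": 1},
    {"travel": [0.7,0,76],"roll": 0,"grip": 1},
    {"travel": [0.7,0,76],"roll": 0,"grip": 1}
  ]
}}

```text
time_s: 19.77
position: [0.6064, 0.0527, 0.0702]
ee_rot: [-3.141, 0.0, -1.633]
ft_force: [0.2, 0.2, -1.6]
opening: 0.0285
```

>>> {"name": "send_rows", "arguments": {
  "deltas": [
    {"travel": [0,0,3],"roll": 0,"grip": 1},
    {"travel": [0,0,6],"roll": 0,"grip": 1},
    {"travel": [0,0,9],"roll": 0,"grip": 1},
    {"travel": [0,0,9],"roll": 0,"grip": 1}
  ]
}}

```text
time_s: 20.27
position: [0.606, 0.0525, 0.0604]
ee_rot: [3.141, -0.0, -1.633]
ft_force: [1.2, 0.3, -0.9]
opening: 0.0288
```

>>> {"name": "send_rows", "arguments": {
  "deltas": [
    {"travel": [0,0,3],"roll": 0,"grip": 1},
    {"travel": [0,0,6],"roll": 0,"grip": 1},
    {"travel": [0,0,9],"roll": 0,"grip": 1},
    {"travel": [0,0,11],"roll": 0,"grip": 1},
    {"travel": [0,0,12],"roll": 0,"grip": 1},
    {"travel": [0,0,12],"roll": 0,"grip": 1}
  ]
}}

```text
time_s: 21.02
position: [0.6062, 0.0526, 0.0489]
ee_rot: [3.142, 0.0, -1.633]
ft_force: [-0.4, 0.3, -1.3]
opening: 0.0286
```

>>> {"name": "send_rows", "arguments": {
  "deltas": [
    {"travel": [0,0,0.7],"roll": 0,"grip": 1},
    {"travel": [0,0,1.4],"roll": 0,"grip": 1},
    {"travel": [0,0,1.4],"roll": 0,"grip": 1}
  ]
}}

```text
time_s: 21.4
position: [0.6062, 0.0526, 0.0474]
ee_rot: [3.141, 0.0, -1.633]
ft_force: [0.6, 0.2, -1.2]
opening: 0.0285
```

>>> {"name": "send_rows", "arguments": {
  "deltas": [
    {"travel": [0,0,0.7],"roll": 0,"grip": 1},
    {"travel": [0,0,1.4],"roll": 0,"grip": 1},
    {"travel": [0,0,1.4],"roll": 0,"grip": 1}
  ]
}}

```text
time_s: 21.78
position: [0.6065, 0.0526, 0.0465]
ee_rot: [-3.141, 0.0, -1.633]
ft_force: [0.1, -0.1, 0.4]
opening: 0.0286
```

>>> {"name": "send_rows", "arguments": {
  "deltas": [
    {"travel": [0,0,0],"roll": 0,"grip": 0.2},
    {"travel": [0,0,0],"roll": 0,"grip": 0},
    {"travel": [0,0,0],"roll": 0,"grip": -0.4},
    {"travel": [0,0,0],"roll": 0,"grip": -0.4},
    {"travel": [0,0,0],"roll": 0,"grip": -0.4}
  ]
}}

```text
time_s: 22.4
position: [0.6062, 0.0527, 0.0461]
ee_rot: [3.142, 0.0, -1.633]
ft_force: [0.2, 0.4, -0.0]
opening: 0.0597
```

>>> {"name": "send_rows", "arguments": {
  "deltas": [
    {"travel": [0,0,-15],"roll": 0,"grip": -0.4},
    {"travel": [0,0,-50],"roll": 0,"grip": -0.4},
    {"travel": [0,0,-100],"roll": 0,"grip": -0.4},
    {"travel": [0,0,-150],"roll": 0,"grip": -1},
    {"travel": [0,0,-185],"roll": 0,"grip": -1},
    {"travel": [0,0,-185],"roll": 0,"grip": -1},
    {"travel": [0,0,-185],"roll": 0,"grip": -1}
  ]
}}

```text
time_s: 23.28
position: [0.6061, 0.0527, 0.2312]
ee_rot: [3.141, 0.001, -1.633]
ft_force: [-0.2, -0.2, -1.0]
opening: 0.0854
```

>>> {"name": "send_rows", "arguments": {
  "deltas": [
    {"travel": [0,0,0],"roll": 10,"grip": -1},
    {"travel": [0,0,0],"roll": 20,"grip": -1},
    {"travel": [0,0,0],"roll": 30,"grip": -1},
    {"travel": [0,0,0],"roll": 40,"grip": -1},
    {"travel": [0,0,0],"roll": 50,"grip": -1},
    {"travel": [0,0,0],"roll": 60,"grip": -1},
    {"travel": [0,0,0],"roll": 70,"grip": -1},
    {"travel": [0,0,0],"roll": 80,"grip": -1},
    {"travel": [0,0,0],"roll": 90,"grip": -1},
    {"travel": [0,0,0],"roll": 90,"grip": -1},
    {"travel": [0,0,0],"roll": 90,"grip": -1}
  ]
}}

```text
time_s: 24.65
position: [0.606, 0.0526, 0.2305]
ee_rot: [-3.141, -0.001, 3.083]
ft_force: [0.4, 0.3, -0.1]
opening: 0.0856
```

```bash
python3 - <<'E'
from h import *
s=r.sense(); print(s["position"],s["ee_rot"],s["ft_force"],s["opening"])
c=r.get_calibration("wrist");w=r.capture("wrist"); np.savez("w11.npz",im=w,K=c["intrinsics"],T=c["pose"])
save(w,"w11.png",(100,60,410,290),2.5)
x=np.array([.998,-.0616,0]);y=np.array([.0616,.998,0]);sl=np.array([.6095,.1106,.056])
for n,q in [("flange top",sl+[0,0,.016]),("fl ends",sl+.03*x+[0,0,.016]),("fl",sl-.03*x+[0,0,.016]),("mid",sl-.0575*y),("tip",sl-.1335*y)]: print(n,np.round(proj(c,q,True),1))
E
```

```text
[0.606  0.0526 0.2305] [-3.1412 -0.0011  3.0829] [ 0.4491  0.257  -0.0629] 0.08558387389876201
flange top [308.3 172.7]
fl ends [306.7 199.4]
fl [309.7 144.7]
mid [254.  168.6]
tip [185.9 168.8]
```

No more pictures can be viewed, so I'll check this image numerically.

```bash
python3 - <<'E'
from h import *
d=np.load("w11.npz"); c=dict(intrinsics=d["K"],pose=d["T"]); im=d["im"].astype(int)
print("barrel px",im[168,246:264:4].tolist(),"plate",im[150,215].tolist())
# warm white: red>=blue+6
m=((im[...,0]-im[...,2]>3)&(im.max(2)>110)).astype(np.uint8)
for y in range(138,208,3): print(y,''.join('#' if v else '.' for v in m[y,176:352]))
E
```

```text
barrel px [[189, 185, 178], [213, 205, 199], [213, 204, 198], [222, 213, 206], [213, 206, 198]] plate [118, 122, 117]
138 .............................................................................................................................................###....############################
141 ....................................................................................................................................................############################
144 .....................................................................................................................................................###########################
147 ..................................................................................................................................#####..............###########################
150 ..................................................................................................................................#####..............###########################
153 .........................................................................
[... 2661 characters left out ...]
.............................................................................................................#####............###############################
201 ................................................................................................................................................################################
204 ................................................................................................................................................################################
207 ................................................................................#...............................................................################################
```

```bash
python3 - <<'E'
from h import *
d=np.load("w11.npz"); c=dict(intrinsics=d["K"],pose=d["T"]); im=d["im"]
u,v=map(int,proj(c,[.597,-.093,.083],True))
n,l,st,ce=cv2.connectedComponentsWithStats((im.max(2)<60).astype(np.uint8))
pts=np.argwhere(l==l[v,u])[:,::-1]; print(u,v,l[v,u],st[l[v,u]],cv2.minAreaRect(np.array([onz(rayw(c,p),.083)[:2]*1000 for p in pts],np.float32)))
print(r.close_job())
E
```

```text
118 175 0 [     0      0    512    384 164540] ((775.197998046875, 58.95477294921875), (1429.295654296875, 829.8248901367188), 86.17228698730469)
the job is handed in; nothing more can be done
None
```

I set the drip tray in the nest first, then laid the large white cartridge in its holder. The job was handed in at about 25 s; no verdict is reported.

**Tray:** I lowered it slowly and felt about 5 N when it met the bed. After release the camera put the handle about 2 mm from my estimate of the nest's centre. The picture showed the tray square inside all eight guides with the lever pushed back, but I did not measure the lever's angle.

**Cartridge:** The flange went down the groove with no side force. It met the holder at the expected height, to about 0.1 mm, with about 2 N. Numerically, flange and nozzle are within about 1 mm of where they should be. I had used up the 12 pictures, so I never saw the cartridge in place.

**Checks that disagreed or failed:**
- **Handle position:** estimates from different views varied by 2–4 mm, the largest from a badly cut-off view while the cartridge was held over the station.
- **Last handle check:** it missed the handle and hit background, so it confirmed nothing. That script also handed the job in, so I did not repeat it.

The counter, beaker and roll were not approached, and the gripper was open about 23 cm above the worktop at hand-in.

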